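Strainer held over the funnel for bottling lemon syrup

TASK

We are bottling lemon syrup: set the jam funnel upright, fully down, in the mouth of the white stoneware jar, lowering it in rather than dropping it, and let go of it. Then take the small strainer off the mug by its handle and hold it for me over the middle of the funnel, level and with its basket one to two fingers' breadth clear above the funnel's rim, with the handle running side to side (parallel to the front edge of the worktop, to the left or to the right, as suits you) so that I can pour from across the worktop. Leave the jar and the mug standing where they are, disturb nothing else, and finish while still holding the strainer there, quite still.

Things in the scene. Friction and masses are not known exactly. Their poses are not given: they have to be found in the camera images.
- jar: The white stoneware jar, loose, 0.7 kg, 110 mm tall, 90 mm across the body up to 66 mm high, then narrowing to a neck 62 mm outside. Open mouth at the top. Origin at the centre of its underside, z up. It is not to be handled.
- jar_mouth (a point): Centre of the jar's open mouth, in the plane of its top edge (110 mm above the jar's underside). The mouth is 50 mm wide inside, the neck 24 mm deep, hollow and wider below it.
- funnel: Steel jam funnel, 66 mm tall, about 90 g, loose; starts upright on the worktop, standing on its spout. Origin at the centre of the spout's lower end, z up. Spout 36 mm across at its lower end, 41 mm at 28 mm up; then the cone widens to 92 mm at 56 mm up. In the jar the cone rests on the mouth, spout 33 mm inside. A lug stands out from the rim along +x (see funnel_lug).
- funnel_rim (a point): Centre of the funnel's mouth, level with its rim, 66 mm above the funnel's origin; axes as the funnel's. The rim is 99 mm across outside. In the seated funnel it lies 33 mm above the jar's mouth.
- funnel_lug (a point): Middle of the funnel's lug, the place to grip it: 62 mm from the axis along the funnel's +x, 60 mm above its origin. The lug is 10 mm wide (along y: pinch across it), 10 mm tall, 48 to 82 mm from the axis. At the start it points towards the robot, within 0.5 rad.
- mug: Mug, black above, cream below, 0.33 kg, loose, 99 mm tall, 85 mm across, hollow. Origin at its underside; the middle of the mouth is at (0, 16.5, 99) mm in the mug's frame. Its own handle is on the -y side, reaching 58 mm from the origin.
- strainer: Small steel strainer, about 80 g, loose; starts lying across the mug's mouth, basket hanging inside, a strap on the handle side and a tab opposite resting on the mug's rim. Origin at the hoop's centre, level with the underside of strap and tab, z up. Hoop 68 mm across, basket 30 mm deep. The handle runs along -x and at the start points towards the robot, within 0.6 rad.
- strainer_grip (a point): Good place to grip the strainer's handle: 100 mm from the hoop's centre along the strainer's -x, 2 mm above its origin's level; axes as the strainer's. The handle is a straight bar 16 mm wide (along y: pinch across it), 10 mm tall, from 57 to 141 mm from the hoop's centre.
- strainer_bottom (a point): Lowest point of the strainer's basket, 30 mm below the strainer's origin.
- front_edge (a point): Fixed point at the middle of the worktop's front edge; its y axis runs along the front edge (to the left), x away from the robot, z up. The wall cabinet hangs over the back of the worktop: its front is 0.34 m behind this edge, its underside 0.39 m above the worktop, so keep the wrist in front of it.
- lemon: Whole lemon, 72 x 57 x 58 mm, loose, lying near the front edge. Leave it alone.
- sugar_jar: Glass sugar jar with a red lid, 96 mm across, 137 mm tall, loose, standing at the back under the wall cabinet. Leave it alone.
- teaspoon: Steel teaspoon, 130 mm long, lying in front of the cutting board, behind the work. Leave it alone.
There are look-alikes about, which are no part of the job. What is shaped like the mug but blue is not meant.

How it is judged:
By the outcome, as a careful person would: the job done as asked, in the order asked, and still so for the second after the job is handed in, while the arm keeps its last pose, push and grip.
It also fails if it takes over 58 s, if anything falls off the work surface, if the arm or the gripper's body presses on something with over 40 N, if the wrist force passes 120 N, or if a joint passes its speed limit or range.

ROBOT

A 6-joint arm with a two-finger parallel gripper is mounted at the origin on a cart in front of the work surface, level with it; the furniture and walls round the work are solid. World frame = base frame: x ahead of the robot, y to its left, z up, the work surface at z = 0. Lengths are in m, angles in rad, forces in N, time in s.
With the tool pointing down it reaches from about 0.375 to 0.9 m from the base axis. Payload 3.1 kg.
Tool frame: the origin (TCP) lies at the very end of the fingers, on their centre line; the grasp point (between the pads) lies 19 mm behind it (manip.pinch_z is the distance from the TCP to the grasp point, in m); z points along the fingers, y is the line along which they close (so a half turn about z gives the same grasp; the last joint's range is limited). The gripper opens to 85 mm and grips with 20 to 120 N. Pads are 22 mm wide; open, the fingers measure 114 mm over their backs; the gripper's body (76 mm by 85 mm) begins 54 mm behind the grasp point. The pads swing forward as they close: fully open they stand 13 mm farther back than shut.
Start: joints at [-1.417, 0.527, 1.433, -0, 1.181, -0.178], TCP at [0.204, -0.591, 0.231] pointing down, gripper open.
Joint ranges: [-3.08, 3.08], [-0.75, 2.2], [0.22, 2.44], [-1.43, 4.57], [0, 2.65], [-2.85, 2.85]. Speed limits (rad/s): [2.79, 2.79, 3.14, 3.14, 3.14, 3.14].

INTERFACE

Orientations are given as a unit quaternion [x, y, z, w].
In Python, from station import manip gives the robot as it stands.
- The arm moves only by the tool servo_tool, never from a script. Its argument "commands" is one flat list of numbers, 7 for each row, row after row: the shift along the tool's x, y, z each as a share of 500 mm, from -1 to 1, then the turn, a rotation vector about the tool's x, y, z each as a share of 360 degrees, from -1 to 1, then the opening, from -1 (shut) to 1 (fully open). In form: [dx, dy, dz, rx, ry, rz, claw, dx, dy, dz, rx, ry, rz, claw, ...]. A call has 1 to 12 rows; each row shifts and turns the commanded pose from where the row before left it, along the tool's axes as they then stand; what a row does not reach is not made up. A row lasts 1/12 s, in which the tool goes at most 41.7 mm and 7.16 degrees, less where a joint would pass 70% of its speed; a pose out of reach is approached as far as the arm can. A call with a number of a shift or a turn outside -1 to 1 is refused whole. A call with a gripper value outside its range is refused whole. The fingers move at their own pace and stop on an object; "force" is the grip in N (left out, the last holds). Time passes only in rows, so rows that do not move let the fingers close. It gives the time, the measured TCP pose, the force, the opening and the grip force at its end, in the units of the state.
- manip.sense(): the state, without advancing time (a new reading comes with each control period).
- manip.snapshot(name): name is "scene" or "top"; returns a dict with "img" (480x640x3 uint8, red, green, blue), "mtx" (3x3 intrinsics, pixels), "world_to_cam" (4x4, takes a point from world to camera coordinates). Camera axes: x right, y up, looking along -z (the intrinsics and any distortion apply to the point x, -y, -z); pixel columns grow to the right and rows downward; lengths in m; the calibration is good to about 2 mm. A picture is of the moment at which its call begins. There is no depth.
- manip.sign_off(): hands the job in; it is judged then, once.
Trained networks look in a picture, given as the dict that the camera call returned (one of the last four; its "shot" number tells which), for a name from the list of things; names that differ only in an ending like _2 or _b are one class to them, and where a whole thing is asked for, a point or a joint stands for the part that bears it (a point fixed in the world has none). Each returns a list of dicts, best first, with "conf" (0 to 1); they miss things now and then, are a little off and sometimes report something else, mostly with a low value. They report only what shows in the picture. A call takes as long as a camera call. They do not tell look-alikes from the thing itself.
- manip.look_for(picture, query): "box" ([left, top, width, height] in pixels, round what is visible of it).
- manip.silhouettes(picture, query): "pixels" (480x640 bool, what is visible of it) and "box" ([left, top, width, height] in pixels, round what is visible of it).
The state is a dict: "t": time; "q": joint angles; "qd": joint speeds; "tau": joint torques, N m; "tcp_pos": TCP position; "tool_rot": TCP orientation; "force": force on the tool from outside, world axes, zero at the start; "ft_torque": the same for the moment, N m; "finger_gap": opening from 0.0 (shut) to 1.0 (fully open); "gripper_force": force on a finger pad.
Only numpy, scipy, OpenCV 4.12 (cv2) and the standard library are available. Lean on these libraries where they do the work, as an engineer would, in place of code of your own. Each camera call takes 0.05 s, during which the arm holds its last target. There are 200 camera calls.

## Working session

There is one attempt and no reset: what is moved stays moved. The work goes in short steps, Python scripts to look and compute and a tool call to move; the robot and the scene stay as the last step left them, time stands still between calls to the robot, and variables do not carry over. Pictures are saved under pics/ and viewed, at most 10 in all, crops included, and the job is handed in when it is done.

Besides the shell and the picture viewer there is one more tool, called after "Request:" by a JSON object that holds its "fn" and its "kwargs", one argument or row to a line. servo_tool: Moves the arm, as the interface text tells. Its arguments: {"type":"object","properties":{"commands":{"type":"array"},"force":{"type":"number"}},"required":["commands"]}

```bash
ls; mkdir -p pics; cat > h.py <<'E'
import numpy as np,cv2,pickle
from station import manip
from scipy.spatial.transform import Rotation as R
def snap(n,f=None):
    p=manip.snapshot(n)
    if f: cv2.imwrite('pics/'+f,p['img'][:,:,::-1])
    return p
def proj(p,X):
    X=np.atleast_2d(X); c=(p['world_to_cam']@np.c_[X,np.ones(len(X))].T)[:3]
    u=p['mtx']@np.array([c[0],-c[1],-c[2]]); return (u[:2]/u[2]).T
def unproj(p,uv,z):
    W=np.linalg.inv(p['world_to_cam']); d=np.linalg.inv(p['mtx'])@np.array([uv[0],uv[1],1.])
    d=W[:3,:3]@np.array([d[0],-d[1],-d[2]]); o=W[:3,3]; return o+d*(z-o[2])/d[2]
E
python3 - <<'E'
from h import *
a=snap('scene','s1.png'); b=snap('top','t1.png')
for p in(a,b):
    print(p.keys(),p['mtx'].round(1).tolist(),np.linalg.inv(p['world_to_cam'])[:3,3].round(3))
    for q in['jar','funnel','funnel_lug','mug','strainer','strainer_grip','lemon','front_edge']:
        try: print(q,[(np.round(d['box']).tolist(),round(d['conf'],2)) for d in manip.look_for(p,q)])
        except Exception as e: print(q,e)
print(manip.sense())
E
```

```text
pics
dict_keys(['img', 'mtx', 'world_to_cam', 'shot']) [[596.8, 0.0, 322.5], [0.0, 596.8, 244.1], [0.0, 0.0, 1.0]] [-0.124  0.753  0.557]
jar [([296.0, 227.0, 48.0, 62.0], 0.68), ([321.0, 204.0, 49.0, 14.0], 0.38)]
funnel [([227.0, 274.0, 64.0, 50.0], 0.76), ([381.0, 265.0, 32.0, 32.0], 0.54)]
funnel_lug [([226.0, 276.0, 69.0, 50.0], 0.74)]
mug [([405.0, 246.0, 25.0, 14.0], 0.72), ([323.0, 205.0, 40.0, 50.0], 0.64)]
strainer [([322.0, 204.0, 48.0, 16.0], 0.58)]
strainer_grip [([328.0, 203.0, 38.0, 19.0], 0.81)]
lemon [([382.0, 264.0, 30.0, 30.0], 0.86)]
front_edge it knows: funnel, funnel_lug, funnel_rim, jar, jar_mouth, lemon, mug, strainer, strainer_bottom, strainer_grip, sugar_jar, teaspoon
dict_keys(['img', 'mtx', 'world_to_cam', 'shot']) [[486.9, 0.0, 323.4], [0.0, 486.9, 239.2], [0.0, 0.0, 1.0]] [ 0.455 -0.166  1.004]
jar [([292.0, 221.0, 47.0, 51.0], 0.78)]
funnel [([195.0, 214.0, 49.0, 69.0], 0.93)]
funnel_lug [([196.0, 216.0, 52.0, 67.0], 0.94), ([322.0, 308.0, 34.0, 30.0], 0.56)]
mug [([420.0, 282.0, 46.0, 64.0], 0.94), ([374.0, 202.0, 56.0, 46.0], 0.57), ([377.0, 198.0, 39
[... 321 characters left out ...]
sugar_jar, teaspoon
{'t': 0.8, 'q': array([-1.41653947e+00,  5.27445502e-01,  1.43272471e+00, -1.95906836e-05,
        1.18142834e+00, -1.78482603e-01]), 'qd': array([ 0.00048315,  0.00071909,  0.00129318,  0.0009977 , -0.00130139,
       -0.00024043]), 'tau': array([-7.99004483e-04, -4.42258000e+01, -1.78414947e+01, -3.48485100e-04,
        5.85117032e-04,  9.40105934e-06]), 'tcp_pos': array([ 0.20417216, -0.59066491,  0.23133603]), 'tool_rot': array([ 9.86191833e-01,  1.65606970e-01, -9.02574341e-06, -3.05962961e-06]), 'force': array([-0.57346363, -0.29763826,  0.42541919]), 'ft_torque': array([ 0.02114213, -0.03666978, -0.00395701]), 'gripper_force': 0.0, 'finger_gap': 1.0010706938587413}
```

View pics/s1.png

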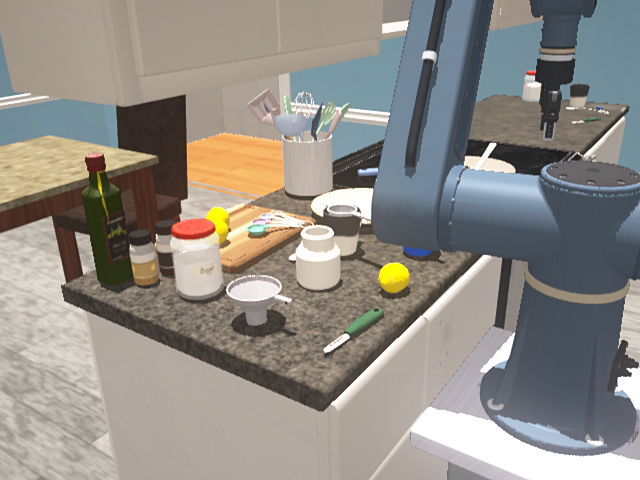

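View pics/t1.png

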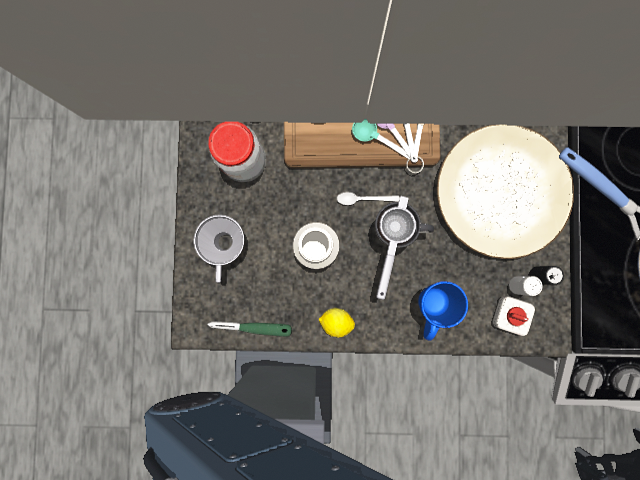

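The scene view shows the funnel at about (255,295), the white jar at (318,258) and the black/cream mug with the strainer at (343,225). The blue mug is mostly hidden by the arm. The top view shows the funnel at (219,241) with its lug pointing down, the jar at (316,246), the strainer hoop at (398,227) with its handle end at (382,297), the blue mug at (444,305) and the lemon at (338,322).

```bash
cat >> h.py <<'E'
from scipy.optimize import minimize
def hullmask(p,polys):
    m=np.zeros((480,640),np.uint8)
    for X in polys:
        cv2.fillConvexPoly(m,cv2.convexHull((proj(p,X)*16).astype(np.int32)),1,shift=4)
    return m.astype(bool)
def ring(c,r,z,n=40):
    a=np.linspace(0,2*np.pi,n); return np.c_[c[0]+r*np.cos(a),c[1]+r*np.sin(a),np.full(n,z)]
def local(x,y,th,P):
    P=np.array(P,float); c,s=np.cos(th),np.sin(th)
    return np.c_[x+c*P[:,0]-s*P[:,1],y+s*P[:,0]+c*P[:,1],P[:,2]]
def box(x0,x1,w,z0,z1): return [[x,y,z] for x in(x0,x1) for y in(-w/2,w/2) for z in(z0,z1)]
def jarm(v): x,y=v[:2]; return [np.r_[ring(v,.045,0),ring(v,.045,.066),ring(v,.031,.08)],np.r_[ring(v,.031,.066),ring(v,.031,.11)]]
def funm(v,z=0):
    return [np.r_[ring(v,.018,z),ring(v,.0205,z+.028)],np.r_[ring(v,.0205,z+.028),ring(v,.046,z+.056),ring(v,.0495,z+.066)],local(v[0],v[1],v[2],box(.04,.082,.010,z+.055,z+.065))]
def strm(v,z=.099): return [np.r_[ring(v,.034,z),ring(v,.034,z+.004)],local(v[0],v[1],v[2],box(-.141,-.03,.016,z-.003,z+.007))]
def fit(views,model,v0):
    def cost(v): return sum(-(lambda a,b:(a&b).sum()/max(1,(a|b).sum()))(hullmask(p,model(v)),m) for p,m in views)
    v0=np.array(v0,float); st=np.array([.01,.01,.15])[:len(v0)]
    r=minimize(cost,v0,method='Nelder-Mead',options=dict(initial_simplex=np.vstack([v0]+[v0+np.eye(len(v0))[i]*st[i] for i in range(len(v0))]),xatol=1e-4,fatol=1e-4)); return r.x,-r.fun/len(views)
E
python3 - <<'E'
from h import *
b=snap('top'); a=snap('scene')
for n,uv,z,mod,ext in[('jar',(316,246),.11,jarm,[]),('funnel',(219,241),.066,funm,[3.14]),('strainer',(398,227),.1,strm,[0.2])]:
    v0=list(unproj(b,uv,z)[:2])+ext
    mt=manip.silhouettes(b,n)[0]; ms=manip.silhouettes(a,n)
    print(n,np.round(v0,3),mt['box'],[ (s['box'],s['conf']) for s in ms][:2])
    print(' top',fit([(b,mt['pixels'])],mod,v0))
    if ms: print(' scene',fit([(a,ms[0]['pixels'])],mod,v0)); print(' both',fit([(b,mt['pixels']),(a,ms[0]['pixels'])],mod,v0))
print('handle end',unproj(b,(382,297),.101),'front edge',unproj(b,(320,351),0),'lug',unproj(b,(219,281),.06),'lemon',unproj(b,(338,322),.03),'blue',unproj(b,(444,305),.09))
E
```

```text
jar [ 0.502 -0.14 ] [293.6, 220.7, 45.1, 50.1] [([296.8, 228.2, 42.5, 64.3], 0.55)]
 top (array([ 0.50684311, -0.13794783]), np.float64(0.9543147208121827))
 scene (array([ 0.50826508, -0.13846746]), np.float64(0.9425947187141217))
 both (array([ 0.50723431, -0.13794425]), np.float64(0.9448225890500042))
funnel [0.511 0.049 3.14 ] [195.6, 214.7, 47.9, 66.5] [([225.7, 275.7, 67.2, 50.5], 0.55)]
 top (array([0.51217524, 0.05003572, 3.15392721]), np.float64(0.8981688253684681))
 scene (array([0.51446384, 0.05074478, 3.12455734]), np.float64(0.9338014042126379))
 both (array([0.5125752 , 0.05061862, 3.16060206]), np.float64(0.903340457695543))
strainer [ 0.541 -0.292  0.2  ] [378.6, 197.4, 38.6, 101.6] [([321.7, 201.0, 50.1, 18.8], 0.81)]
 top (array([ 0.55244602, -0.29160002, -0.21418776]), np.float64(0.799890049477735))
 scene (array([ 0.5458446 , -0.28328398, -0.29089805]), np.float64(0.5914285714285714))
 both (array([ 0.54528427, -0.28895625, -0.21508675]), np.float64(0.696452653363081))
handle end [ 0.41101514 -0.2633773   0.101     ] front edge [ 0.2944649  -0.14936565  0.        ] lug [0.43393432 0.04780466 0.06      ] lemon [ 0.35668174 -0.18447619  0.03      ] blue [ 0.39785479 -0.37977471  0.09      ]
```

```bash
python3 - <<'E'
import cv2
i=cv2.imread('pics/t1.png')[190:350,180:450]; cv2.imwrite('pics/t1c.png',cv2.resize(i,(800,474),interpolation=cv2.INTER_CUBIC))
E
```

```text
(no output)
```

View pics/t1c.png

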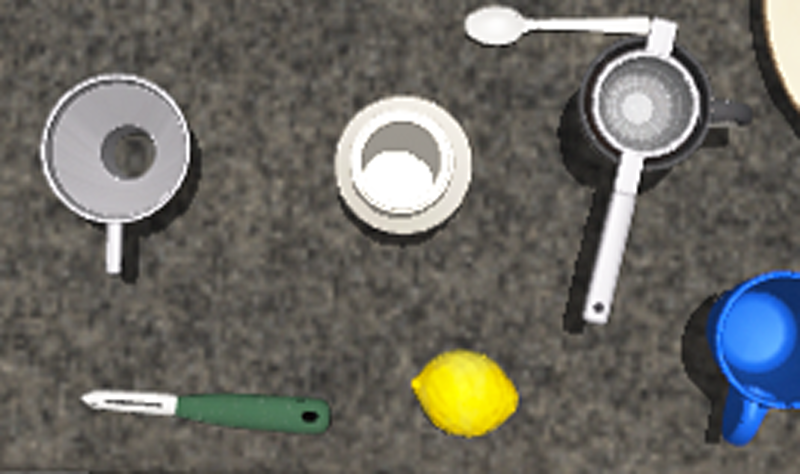

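The crop shows the funnel rim centre at full-image pixel (219,240) with the lug end at (218.5,282), the hoop centre at (396,225) and the handle end at (381.5,298). These match the given sizes. Working values:
- **Jar:** (0.507, -0.138)
- **Funnel:** (0.513, 0.050), with the lug along -x
- **Strainer grip:** about (0.447, -0.269)

I'll set out now.

Request:
{"fn": "servo_tool", "kwargs": {
  "commands": [0,0,0,0,0,0.0177,1,0,0,0,0,0,0.0177,1,0,0,0,0,0,0.0177,1,0.048,-0.064,0,0,0,0,1,0.048,-0.064,0,0,0,0,1,0.048,-0.064,0,0,0,0,1,0.048,-0.064,0,0,0,0,1,0.048,-0.064,0,0,0,0,1,0.048,-0.064,0,0,0,0,1,0.048,-0.064,0,0,0,0,1,0.048,-0.064,0,0,0,0,1,0.048,-0.064,0,0,0,0,1]
}}

```text
t: 2.2
tcp_pos: [0.4214, -0.3013, 0.2316]
tool_rot: [1.0, -0.001, 0.0, 0.0]
force: [0.9, 0.2, 0.6]
finger_gap: 0.997
gripper_force: 0.0
```

Request:
{"fn": "servo_tool", "kwargs": {
  "commands": [0.006,-0.07,0.02,0,0,0,0,0.006,-0.07,0.02,0,0,0,0,0.006,-0.07,0.02,0,0,0,0,0.006,-0.07,0.02,0,0,0,0,0.006,-0.07,0.02,0,0,0,0,0.006,-0.07,0.02,0,0,0,0,0.006,-0.07,0.02,0,0,0,0,0.006,-0.07,0.02,0,0,0,0,0.006,-0.07,0.02,0,0,0,0,0.006,-0.07,0.02,0,0,0,0,0,0,0,0,0,0,0,0,0,0,0,0,0,0]
}}

```text
t: 3.2
tcp_pos: [0.4504, 0.0488, 0.131]
tool_rot: [1.0, 0.002, -0.001, -0.0]
force: [0.5, -0.1, 0.1]
finger_gap: 0.5
gripper_force: 0.0
```

```bash
python3 - <<'E'
from h import *
a=snap('scene')
s=manip.sense(); print(s['tcp_pos'],s['finger_gap'])
ms=manip.silhouettes(a,'funnel')[0]; print(ms['box'],ms['conf'])
i=a['img'][:,:,::-1].copy()
for X in local(.513,.0505,3.15,[[.062,0,.06],[0,0,.066],[.082,0,.06]]): cv2.circle(i,tuple(proj(a,X)[0].astype(int)),1,(0,0,255),-1)
i=i[150:350,150:420]; cv2.imwrite('pics/s2.png',cv2.resize(i,(800,593)))
E
```

```text
[0.45094907 0.04754889 0.13134665] 0.49738862259253247
[227.0, 274.0, 64.4, 49.7] 0.55
```

View pics/s2.png

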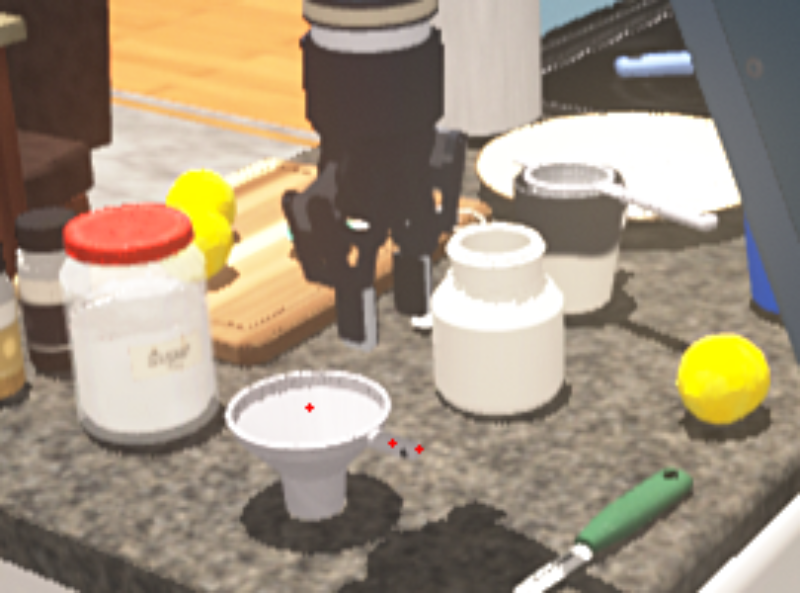

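The marks sit on the funnel rim centre and on the lug in the crop, and the gripper stands above the lug. I'll descend and grip.

Request:
{"fn": "servo_tool", "kwargs": {
  "commands": [0,-0.004,0.03,0,0,0,0,0,0,0.03,0,0,0,0,0,0,0.03,0,0,0,0,0,0,0.03,0,0,0,0,0,0,0.03,0,0,0,0,0,0,0.03,0,0,0,0,0,0,0,0,0,0,0,0,0,0,0,0,0,-1,0,0,0,0,0,0,-1,0,0,0,0,0,0,-1,0,0,0,0,0,0,-1,0,0,0,0,0,0,-1],
  "force": 80
}}

```text
t: 4.3
tcp_pos: [0.4513, 0.0488, 0.0422]
tool_rot: [1.0, -0.0, 0.001, 0.0]
force: [-1.0, -0.8, 2.2]
finger_gap: 0.095
gripper_force: 78.1
```

Request:
{"fn": "servo_tool", "kwargs": {
  "commands": [0,0,-0.02,0,0,0,-1,0,0,-0.04,0,0,0,-1,0,0,-0.04,0,0,0,-1,0,0,-0.04,0,0,0,-1,0,0,-0.04,0,0,0,-1,0,0,-0.04,0,0,0,-1,0,0,-0.04,0,0,0,-1,0,0,-0.02,0,0,0,-1,0,0,0,0,0,0,-1]
}}

```text
t: 5.05
tcp_pos: [0.452, 0.0492, 0.1837]
tool_rot: [1.0, -0.0, 0.003, 0.0]
force: [-0.1, -0.1, -0.8]
finger_gap: 0.099
gripper_force: 78.0
```

```bash
cat >> h.py <<'E'
def tiltfun(v,n=40):  # v: x,y,z of origin, yaw,roll,pitch
    Rm=R.from_euler('ZYX',[v[3],v[4],v[5]]).as_matrix()
    return [X@Rm.T+np.array(v[:3]) for X in funm([0,0,0],0)]
E
python3 - <<'E'
from h import *
a=snap('scene','s3.png'); b=snap('top','t3.png'); s=manip.sense(); print(s['tcp_pos'],s['finger_gap'],s['force'],s['ft_torque'])
tc=s['tcp_pos']; V=[]
for p in(a,b):
    m=manip.silhouettes(p,'funnel'); print([(d['box'],d['conf']) for d in m]); V.append((p,m[0]['pixels']))
v0=np.array([tc[0]+.062,tc[1],tc[2]-.0415,3.15,0,0])
def iou(v,V): return [(lambda A,B:(A&B).sum()/(A|B).sum())(hullmask(p,tiltfun(v)),m) for p,m in V]
print(iou(v0,V))
r=minimize(lambda v:-sum(iou(v,V)),v0,method='Nelder-Mead',options=dict(initial_simplex=np.vstack([v0]+[v0+np.eye(6)[i]*[.008,.008,.008,.1,.1,.1][i] for i in range(6)]),maxiter=600)); print(r.x.round(4),iou(r.x,V))
i=a['img'][:,:,::-1].copy()
for X in tiltfun(v0): cv2.polylines(i,[cv2.convexHull(proj(a,X).astype(np.int32))],True,(0,0,255),1)
j=b['img'][:,:,::-1].copy()
for X in tiltfun(v0): cv2.polylines(j,[cv2.convexHull(proj(b,X).astype(np.int32))],True,(0,0,255),1)
cv2.imwrite('pics/c3.png',np.hstack([cv2.resize(i[150:350,180:380],(400,400)),cv2.resize(j[150:350,170:370],(400,400))]))
E
```

```text
[0.45041976 0.04928837 0.18148883] 0.09807324900390584 [-0.28962576 -0.06845041 -1.27865478] [-0.00012041  0.03013479  0.01915562]
[([222.1, 202.7, 67.4, 51.2], 0.81), ([325.0, 200.9, 68.3, 26.3], 0.61)]
[([169.6, 205.0, 61.8, 60.2], 0.84), ([339.5, 190.9, 58.0, 14.1], 0.64)]
[np.float64(0.7387640449438202), np.float64(0.6766819072501633)]
[ 0.516   0.0495  0.1388  3.1628 -0.0075 -0.0139] [np.float64(0.794333170493405), np.float64(0.6749672346002621)]
```

View pics/c3.png

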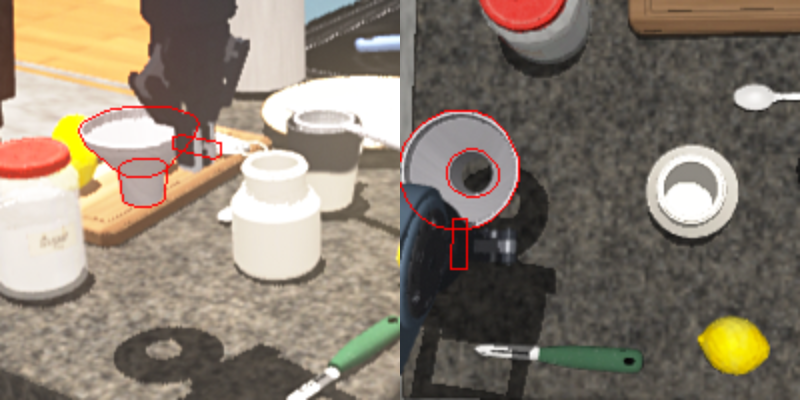

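The top view shows the lifted funnel in line with the predicted outline, at crop (460,170). The scene view shows it nearly level, with its far rim perhaps 2° low, and it clears the jar. I'll carry it over the jar.

Request:
{"fn": "servo_tool", "kwargs": {
  "commands": [-0.001,0.02,0,0,0,0,-1,-0.001,0.04,0,0,0,0,-1,-0.001,0.045,0,0,0,0,-1,-0.001,0.045,0,0,0,0,-1,-0.001,0.045,0,0,0,0,-1,-0.001,0.045,0,0,0,0,-1,-0.001,0.045,0,0,0,0,-1,-0.001,0.04,0,0,0,0,-1,-0.001,0.031,0,0,0,0,-1,-0.002,0.02,0,0,0,0,-1,0,0,0,0,0,0,-1,0,0,0,0,0,0,-1]
}}

```text
t: 6.25
tcp_pos: [0.4445, -0.139, 0.1807]
tool_rot: [1.0, -0.001, -0.001, -0.001]
force: [0.5, 0.2, -1.4]
finger_gap: 0.093
gripper_force: 78.1
```

```bash
python3 - <<'E'
from h import *
a=snap('scene'); b=snap('top'); s=manip.sense(); print(s['tcp_pos'],R.from_quat(s['tool_rot']).as_matrix().round(4).tolist())
tc=s['tcp_pos']
v0=np.array([tc[0]+.062,tc[1]+.0005,tc[2]-.0415,3.15,0,0])
for p in(a,b): print([(d['box'],round(d['conf'],2)) for d in manip.look_for(p,'funnel')], [ (lambda P:(P.min(0).round(1),P.max(0).round(1)))(proj(p,np.vstack(tiltfun(v0)[:2])))])
I=[]
for p,(u,w) in((a,(230,150)),(b,(250,150))):
    i=p['img'][:,:,::-1].copy(); i=cv2.resize(i[w:w+140,u:u+140],(400,400),interpolation=cv2.INTER_CUBIC); k=400/140
    for X,c in[(x,(0,0,255)) for x in tiltfun(v0)]+[(ring((.507,-.138),.031,.11),(0,255,0)),(ring((.507,-.138),.045,0),(0,255,0))]: cv2.polylines(i,[cv2.convexHull(((proj(p,X)-[u,w]+.5)*k).astype(np.int32))],True,c,1)
    I.append(i)
cv2.imwrite('pics/c4.png',np.hstack(I))
E
```

```text
[ 0.44449613 -0.13799388  0.18093526] [[1.0, -0.0005, -0.0013], [-0.0004, -1.0, 0.0011], [-0.0013, -0.0011, -1.0]]
[([295.5, 178.6, 56.8, 42.1], 0.7)] [(array([290.1, 176.6]), array([341.8, 219.9]))]
[([291.8, 209.9, 51.8, 50.1], 0.75)] [(array([282.7, 210.5]), array([342.8, 270.6]))]
```

View pics/c4.png

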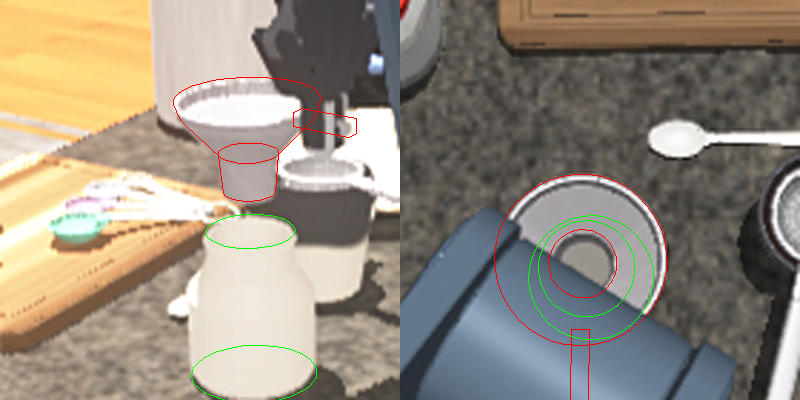

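The overlays agree with the funnel and with the jar's mouth (green) in both views, so the spout is over the mouth. I'll lower it slowly.

Request:
{"fn": "servo_tool", "kwargs": {
  "commands": [0,0,0.01,0,0,0,-1,0,0,0.014,0,0,0,-1,0,0,0.014,0,0,0,-1,0,0,0.014,0,0,0,-1,0,0,0.014,0,0,0,-1,0,0,0.014,0,0,0,-1,0,0,0.014,0,0,0,-1,0,0,0.012,0,0,0,-1,0,0,0.006,0,0,0,-1,0,0,0,0,0,0,-1]
}}

```text
t: 7.28
tcp_pos: [0.4447, -0.1387, 0.1245]
tool_rot: [1.0, -0.001, -0.001, -0.0]
force: [-0.9, 0.5, -1.3]
finger_gap: 0.092
gripper_force: 78.1
```

Request:
{"fn": "servo_tool", "kwargs": {
  "commands": [0,0,0.003,0,0,0,-1,0,0,0.003,0,0,0,-1,0,0,0.003,0,0,0,-1,0,0,0,0,0,0,-1]
}}

```text
t: 7.62
tcp_pos: [0.4451, -0.1389, 0.1208]
tool_rot: [1.0, -0.0, 0.0, 0.0]
force: [-0.4, 0.0, -0.9]
finger_gap: 0.094
gripper_force: 78.1
```

Request:
{"fn": "servo_tool", "kwargs": {
  "commands": [0,0,0.002,0,0,0,-1,0,0,0,0,0,0,-1]
}}

```text
t: 7.78
tcp_pos: [0.4452, -0.139, 0.1199]
tool_rot: [1.0, -0.0, 0.0, 0.0]
force: [0.5, -1.4, -0.4]
finger_gap: 0.099
gripper_force: 78.1
```

Request:
{"fn": "servo_tool", "kwargs": {
  "commands": [0,0,0.002,0,0,0,-1,0,0,0.001,0,0,0,-1,0,0,0,0,0,0,-1]
}}

```text
t: 8.03
tcp_pos: [0.445, -0.1389, 0.1185]
tool_rot: [1.0, -0.0, 0.0, 0.0]
force: [-1.3, -1.2, 3.1]
finger_gap: 0.095
gripper_force: 78.6
```

Request:
{"fn": "servo_tool", "kwargs": {
  "commands": [0,0,0.002,0,0,0,-1,0,0,0,0,0,0,-1]
}}

```text
t: 8.2
tcp_pos: [0.4449, -0.1389, 0.1176]
tool_rot: [1.0, -0.0, -0.0, 0.0]
force: [-2.7, -0.1, 5.9]
finger_gap: 0.098
gripper_force: 79.0
```

Contact force is rising at the expected height. I'll release and lift clear.

Request:
{"fn": "servo_tool", "kwargs": {
  "commands": [0,0,0,0,0,0,-0.5,0,0,0,0,0,0,-0.5,0,0,0,0,0,0,0,0,0,0,0,0,0,0,0,0,0,0,0,0,0,0,0,-0.02,0,0,0,0,0,0,-0.04,0,0,0,0,0,0,-0.04,0,0,0,0,0,0,-0.04,0,0,0,0,0,0,-0.04,0,0,0,0,0,0,-0.02,0,0,0,0,0,0,0,0,0,0,0]
}}

```text
t: 9.2
tcp_pos: [0.4465, -0.1396, 0.2195]
tool_rot: [1.0, -0.0, 0.002, 0.001]
force: [-0.3, -1.0, 1.1]
finger_gap: 0.498
gripper_force: 0.0
```

```bash
python3 - <<'E'
from h import *
a=snap('scene'); b=snap('top'); s=manip.sense(); print(s['tcp_pos'],s['finger_gap'])
V=[]
for p,n in((a,'scene'),(b,'top')):
  for q,mod,z in(('funnel',lambda v:funm(v,.077),0),('jar',jarm,0)):
    m=manip.silhouettes(p,q); print(n,q,[(np.round(d['box']).tolist(),round(d['conf'],2)) for d in m])
    if m and q=='funnel': print(fit([(p,m[0]['pixels'])],mod,[.507,-.138,3.15])); 
I=[]
for p,(u,w) in((a,(230,150)),(b,(250,150))):
    i=p['img'][:,:,::-1].copy(); i=cv2.resize(i[w:w+140,u:u+140],(400,400),interpolation=cv2.INTER_CUBIC); k=400/140
    for X,c in[(x,(0,0,255)) for x in funm([.507,-.138,3.15],.077)[1:]]+[(ring((.507,-.138),.045,0),(0,255,0))]: cv2.polylines(i,[cv2.convexHull(((proj(p,X)-[u,w]+.5)*k).astype(np.int32))],True,c,1)
    I.append(i)
cv2.imwrite('pics/c5.png',np.hstack(I))
E
```

```text
[ 0.44499625 -0.13881514  0.21728069] 0.4954078601161226
scene funnel [([294.0, 207.0, 57.0, 28.0], 0.63)]
(array([ 0.50672772, -0.13635836,  3.05576456]), np.float64(0.7717601547388782))
scene jar [([298.0, 233.0, 44.0, 59.0], 0.77)]
top funnel [([294.0, 214.0, 45.0, 39.0], 0.81)]
(array([ 0.51645964, -0.14101763,  3.14529103]), np.float64(0.42589763177998474))
top jar [([309.0, 235.0, 14.0, 16.0], 0.55)]
```

View pics/c5.png

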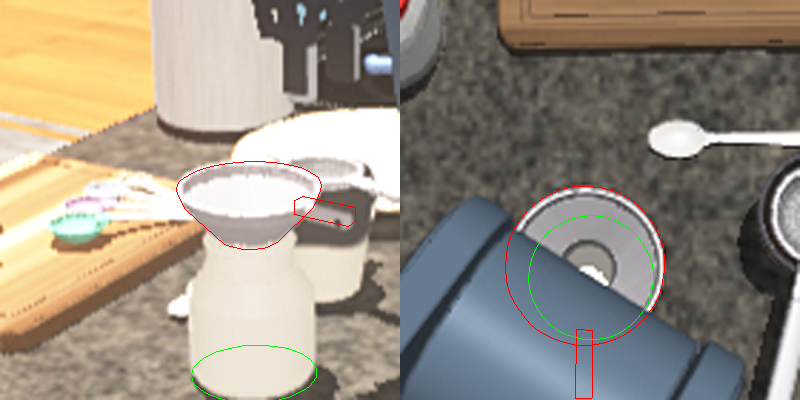

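The funnel sits on the seated-model outline in both views, and the jar's base still matches. Now to the strainer handle.

Request:
{"fn": "servo_tool", "kwargs": {
  "commands": [0.008,0.03,0,0,0,0,0,0,0.05,0,0,0,0,0,0,0.05,0,0,0,0,0,0,0.05,0,0,0,0,0,0,0.05,0,0,0,0,0,0,0.032,0.03,0,0,0.0163,0,0,0,0.04,0,0,0.0163,0,0,0,0.05,0,0,0,0,0,0,0.03,0,0,0,0,0,0,0.0,0,0,0,0,0,0,0,0,0,0,0]
}}

```text
t: 10.42
tcp_pos: [0.4486, -0.2705, 0.1412]
tool_rot: [0.995, -0.103, -0.001, -0.001]
force: [0.3, 0.9, -0.0]
finger_gap: 0.499
gripper_force: 0.0
```

```bash
python3 - <<'E'
from h import *
a=snap('scene'); b=snap('top'); s=manip.sense(); print(s['tcp_pos'],R.from_quat(s['tool_rot']).as_matrix().round(3).tolist())
v=[.545,-.289,-.205]; tc=s['tcp_pos']
print('grip',local(*v,[[-.1,0,.101]]))
I=[]
for p,(u,w) in((a,(290,170)),(b,(330,190))):
    i=p['img'][:,:,::-1].copy(); i=cv2.resize(i[w:w+110,u:u+110],(400,400),interpolation=cv2.INTER_CUBIC); k=400/110
    for X,c in[(x,(0,0,255)) for x in strm(v)]+[([tc],(0,255,0))]:
        P=cv2.convexHull(((proj(p,X)-[u,w]+.5)*k).astype(np.int32)); cv2.polylines(i,[P],True,c,1 if len(P)>1 else 6)
    I.append(i)
cv2.imwrite('pics/c6.png',np.hstack(I))
E
```

```text
[ 0.44961729 -0.27092092  0.14289233] [[0.979, -0.204, 0.001], [-0.204, -0.979, -0.001], [0.001, 0.001, -1.0]]
grip [[ 0.4470939  -0.26864328  0.101     ]]
```

View pics/c6.png

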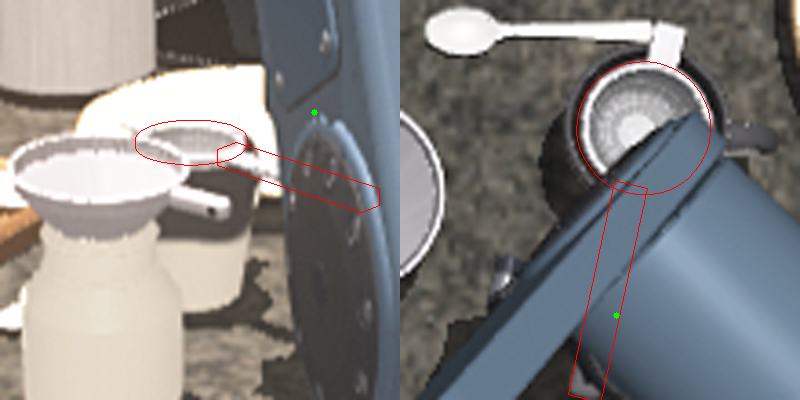

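The strainer model outline lies on the visible hoop and strap in both views, and the TCP (green) is over the handle in the top view. I'll descend and grip.

Request:
{"fn": "servo_tool", "kwargs": {
  "commands": [0,-0.003,0.02,0,0,0,0,0,0,0.025,0,0,0,0,0,0,0.025,0,0,0,0,0,0,0.025,0,0,0,0,0,0,0.025,0,0,0,0,0,0,0,0,0,0,0,0,0,0,0,0,0,-1,0,0,0,0,0,0,-1,0,0,0,0,0,0,-1,0,0,0,0,0,0,-1,0,0,0,0,0,0,-1],
  "force": 100
}}

```text
t: 11.43
tcp_pos: [0.4499, -0.2688, 0.0832]
tool_rot: [0.995, -0.103, 0.001, 0.001]
force: [0.7, 0.3, 1.3]
finger_gap: 0.166
gripper_force: 97.5
```

Request:
{"fn": "servo_tool", "kwargs": {
  "commands": [0,0,-0.01,0,0,0,-1,0,0,-0.02,0,0,0,-1,0,0,-0.03,0,0,0,-1,0,0,-0.036,0,0,0,-1,0,0,-0.036,0,0,0,-1,0,0,-0.036,0,0,0,-1,0,0,-0.036,0,0,0,-1,0,0,-0.022,0,0,0,-1,0,0,-0.01,0,0,0,-1,0,0,0,0,0,0,-1]
}}

```text
t: 12.27
tcp_pos: [0.4498, -0.2689, 0.2021]
tool_rot: [0.995, -0.103, 0.001, 0.001]
force: [-0.5, -0.3, -1.5]
finger_gap: 0.163
gripper_force: 97.6
```

```bash
python3 - <<'E'
from h import *
a=snap('scene'); b=snap('top'); s=manip.sense(); print(s['tcp_pos'],s['finger_gap'],s['force'])
tc=s['tcp_pos']; v=[.545,-.289,-.205]; v[0]+=tc[0]-.449; v[1]+=tc[1]+.269; z=tc[2]+.017
I=[]
for p,(u,w) in((a,(290,120)),(b,(330,170))):
    print([(np.round(d['box']).tolist(),round(d['conf'],2)) for d in manip.look_for(p,'strainer')])
    i=p['img'][:,:,::-1].copy(); i=cv2.resize(i[w:w+130,u:u+130],(400,400),interpolation=cv2.INTER_CUBIC); k=400/130
    for X in strm(v,z): cv2.polylines(i,[cv2.convexHull(((proj(p,X)-[u,w]+.5)*k).astype(np.int32))],True,(0,0,255),1)
    I.append(i)
cv2.imwrite('pics/c7.png',np.hstack(I))
E
```

```text
[ 0.44890261 -0.26810946  0.20024968] 0.1653819197893488 [ 0.46505221  0.14255795 -0.42160808]
[]
[([385.0, 189.0, 42.0, 111.0], 0.83)]
```

View pics/c7.png

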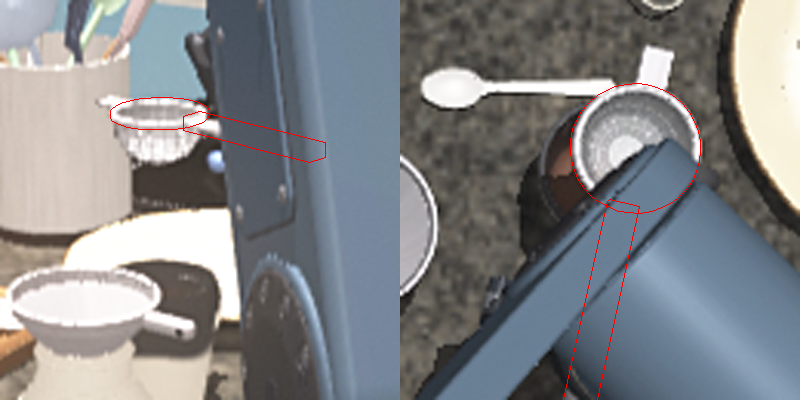

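The strainer is lifted clear of the mug and roughly level; the hoop and tab line up with the predicted outline in both views. I'll turn the handle to the right.

Request:
{"fn": "servo_tool", "kwargs": {
  "commands": [0,0,0,0,0,-0.008,-1,0,0,0,0,0,-0.016,-1,0,0,0,0,0,-0.018,-1,0,0,0,0,0,-0.018,-1,0,0,0,0,0,-0.018,-1,0,0,0,0,0,-0.018,-1,0,0,0,0,0,-0.018,-1,0,0,0,0,0,-0.018,-1,0,0,0,0,0,-0.018,-1,0,0,0,0,0,-0.018,-1,0,0,0,0,0,-0.018,-1,0,0,0,0,0,-0.018,-1]
}}

```text
t: 13.47
tcp_pos: [0.4488, -0.268, 0.1992]
tool_rot: [0.857, 0.515, -0.0, -0.001]
force: [0.5, -0.0, -0.7]
finger_gap: 0.161
gripper_force: 97.6
```

Request:
{"fn": "servo_tool", "kwargs": {
  "commands": [0,0,0,0,0,-0.018,-1,0,0,0,0,0,-0.018,-1,0,0,0,0,0,-0.018,-1,0,0,0,0,0,-0.015,-1,0,0,0,0,0,-0.008,-1,0,0,0,0,0,-0.0017,-1,0,0,0,0,0,0,-1]
}}

```text
t: 14.05
tcp_pos: [0.449, -0.2682, 0.1995]
tool_rot: [0.707, 0.707, -0.0, -0.001]
force: [-0.8, 0.3, -0.8]
finger_gap: 0.161
gripper_force: 97.6
```

Request:
{"fn": "servo_tool", "kwargs": {
  "commands": [0.004,0.008,0,0,0,0,-1,0.01,0.017,0,0,0,0,-1,0.01,0.017,0,0,0,0,-1,0.01,0.017,0,0,0,0,-1,0.01,0.017,0,0,0,0,-1,0.01,0.017,0.004,0,0,0,-1,0.008,0.015,0.006,0,0,0,-1,0.004,0.008,0.008,0,0,0,-1,0,0,0.006,0,0,0,-1,0,0,0.003,0,0,0,-1,0,0,0,0,0,0,-1,0,0,0,0,0,0,-1]
}}

```text
t: 15.05
tcp_pos: [0.5068, -0.2356, 0.1866]
tool_rot: [0.707, 0.707, -0.0, -0.0]
force: [-0.1, -1.0, -1.9]
finger_gap: 0.166
gripper_force: 97.6
```

```bash
python3 - <<'E'
from h import *
a=snap('scene'); b=snap('top'); s=manip.sense(); print(s['tcp_pos'],s['tool_rot'].round(4),s['finger_gap'],s['force'])
tc=s['tcp_pos']; v=[tc[0],tc[1]+.098,np.pi/2]; z=tc[2]+.017; print(v,z)
I=[]
for p,(u,w) in((a,(250,140)),(b,(260,160))):
    i=p['img'][:,:,::-1].copy(); i=cv2.resize(i[w:w+130,u:u+130],(400,400),interpolation=cv2.INTER_CUBIC); k=400/130
    for X,c in [(x,(0,0,255)) for x in strm(v,z)]+[(ring((.507,-.138),.0495,.143),(0,255,0)),([[v[0],v[1],z-.03]],(255,0,255)),(ring((.507,-.138),.045,0),(0,255,0))]:
        P=cv2.convexHull(((proj(p,X)-[u,w]+.5)*k).astype(np.int32)); cv2.polylines(i,[P],True,c,1 if len(P)>1 else 6)
    I.append(i)
cv2.imwrite('pics/c8.png',np.hstack(I))
E
```

```text
[ 0.50700443 -0.23573808  0.18689802] [ 0.7074  0.7068 -0.      0.    ] 0.15895439167708153 [-0.50240492  0.51336279 -0.3858749 ]
[np.float64(0.5070044278355444), np.float64(-0.13773807895125592), 1.5707963267948966] 0.20389802203868895
```

View pics/c8.png

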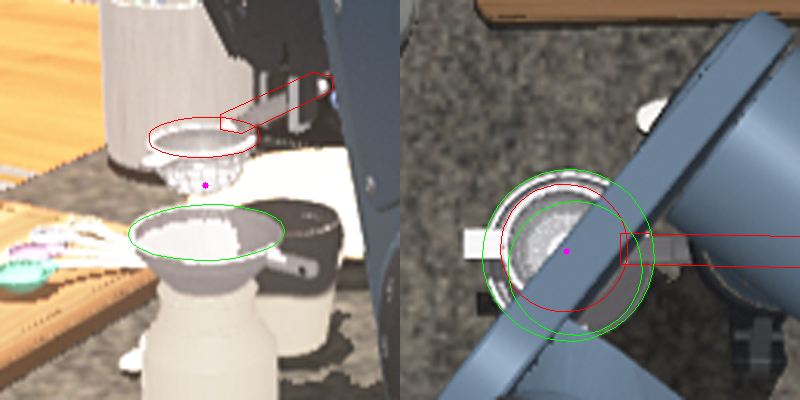

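The scene view shows the strainer over the funnel, with a clear gap between the basket bottom (magenta, about crop row 185) and the funnel rim (green). The top view shows the two concentric, with the handle to the right. I'll check the sag numerically.

```bash
cat > tilt.py <<'E'
from h import *
a=snap('scene'); b=snap('top'); s=manip.sense(); tc=s['tcp_pos']; Rt=R.from_quat(s['tool_rot']).as_matrix()
print(tc,s['t'])
def model(v): # pitch (nose-down +), roll, dz, dy(along handle), dx at grip pivot
    P=[np.r_[ring((.1,0),.034,.0),ring((.1,0),.034,.004)],np.r_[ring((.1,0),.033,0),ring((.1,0),.026,-.018),ring((.1,0),.012,-.03)],
       np.array(box(-.041,.043,.016,-.003,.007)),np.array(box(.043,.07,.016,0,.003)),np.array(box(.13,.154,.016,0,.003))]
    Rm=R.from_euler('z',np.pi/2).as_matrix()@R.from_euler('yx',v[:2]).as_matrix()
    return [X@Rm.T+tc+[v[4],v[3]-.002,.017+v[2]] for X in P]
V=[]
for p in(a,b):
    m=manip.silhouettes(p,'strainer'); print([(np.round(d['box'],1).tolist(),round(d['conf'],2)) for d in m]); 
    if m: V.append((p,m[0]['pixels']))
A,ma=V[0]
sil=cv2.dilate(ma.astype(np.uint8),np.ones((3,3)))
# only the basket side is unoccluded: compare left of the gripper
col=int(proj(A,[tc+[0,.06,.02]])[0,0])
def iou(v,p,m):
    h=hullmask(p,model(v)); 
    if p is A: h=h[:,:col]; m=m[:,:col]
    return (h&m).sum()/(h|m).sum()
for pit in np.arange(-.06,.161,.02): print(round(pit,2),round(iou([pit,0,0,0,0],A,ma),3))
v0=np.zeros(5)
r=minimize(lambda v:-iou(v,A,ma)+20*(v[2]**2+v[3]**2+v[4]**2)*20+.5*v[1]**2,v0,method='Nelder-Mead',options=dict(initial_simplex=np.vstack([v0,np.diag([.06,.06,.004,.004,.004])]),maxiter=500)); print(r.x.round(4),iou(r.x,A,ma))
ys,xs=np.where(ma); k=xs.min(); print('mask left',k,ys[xs<k+3].mean(),'bottom',ys.max(),xs[ys==ys.max()].mean())
for pit in(0,.05,.1):
    M=model([pit,0,0,0,0]); print(pit,'tab end',proj(A,M[4]).min(0).round(1),proj(A,M[4][4:]).mean(0).round(1),'basket bottom row',proj(A,M[1])[:,1].max().round(1))
E
python3 tilt.py
```

```text
[ 0.50716094 -0.23575525  0.18702608] 15.25
[([294.9, 166.0, 59.7, 35.7], 0.72), ([171.1, 217.6, 51.0, 85.1], 0.31)]
[([279.1, 222.7, 73.6, 33.0], 0.59)]
-0.06 0.566
-0.04 0.62
-0.02 0.689
0.0 0.762
0.02 0.815
0.04 0.833
0.06 0.833
0.08 0.827
0.1 0.804
0.12 0.739
0.14 0.692
0.16 0.636
[-0.0161  0.1049 -0.0048  0.0025 -0.0026] 0.9262589928057554
mask left 298 190.0 bottom 203 314.0
0 tab end [295.5 187. ] [299.1 192. ] basket bottom row 201.8
0.05 tab end [295.7 190.3] [299.3 195.9] basket bottom row 204.3
0.1 tab end [296.  193.5] [299.6 199.8] basket bottom row 206.6
```

```bash
python3 - <<'E'
from h import *
a=snap('scene'); tc=manip.sense()['tcp_pos']; g=a['img'].mean(2).astype(int)
print('tab patch rows184-198 cols294-306');print(g[184:199,294:307])
print('handle rows160-176 cols346-362');print(g[160:177,346:363])
Rm=R.from_euler('z',np.pi/2).as_matrix()
for pit in(-.03,0,.03,.06):
    q=Rm@R.from_euler('y',pit).as_matrix()
    f=lambda P:proj(a,np.array(P)@q.T+tc+[0,-.002,.017]).round(1).tolist()
    print(pit,'tab end top corners',f([[.154,.008,.003],[.154,-.008,.003]]),'bot',f([[.154,.008,0],[.154,-.008,0]]),'handle end',f([[-.041,.008,.007],[-.041,-.008,.007],[-.041,.008,-.003],[-.041,-.008,-.003]]))
E
```

```text
tab patch rows184-198 cols294-306
[[205 204 203 207 245 251 247 223 174 171 173 172 176]
 [204 205 201 220 255 255 189 165 168 173 177 176 180]
 [203 206 202 221 255 255 185 164 174 175 176 181 185]
 [205 206 200 213 255 255 241 206 189 183 179 184 190]
 [203 205 202 203 233 253 254 253 254 241 215 210 202]
 [203 205 202 197 187 229 255 255 255 255 254 249 251]
 [203 203 209 215 250 254 255 255 255 255 255 255 255]
 [201 212 254 253 255 255 255 255 255 255 255 255 255]
 [202 207 255 255 255 255 255 255 255 255 247 188 176]
 [204 165 181 206 233 254 255 255 239 186 166 157 180]
 [178 144 148 161 177 182 195 209 165 180 186 189 187]
 [ 99 104 124 135 157 156 176 206 186 234 216 214 191]
 [ 67  68  69  70  74  73  91 135 195 237 211 218 215]
 [ 66  66  65  66  66  63  62  76 142 168 197 234 230]
 [ 77  69  70  70  68  68  66  61  76 132 194 251 249]]
handle rows160-176 cols346-362
[[ 67  66  66  66  66  66  65  65  65  63  66  91  96  95  95  88  87]
 [ 67  67  66  66  65  66  66  66  64  64  62  86  94  94  95  91  88]
 [ 66  66  67  65  66  67  66  65  64  66  68  91  97  95  94  92  
[... 980 characters left out ...]
  68  98 100  98]]
-0.03 tab end top corners [[302.4, 189.5], [295.4, 188.1]] bot [[302.4, 191.1], [295.4, 189.7]] handle end [[357.6, 164.8], [351.0, 163.7], [357.5, 169.5], [351.0, 168.4]]
0 tab end top corners [[302.5, 191.9], [295.5, 190.5]] bot [[302.5, 193.5], [295.5, 192.1]] handle end [[357.5, 164.2], [351.0, 163.2], [357.5, 168.9], [351.0, 167.8]]
0.03 tab end top corners [[302.5, 194.3], [295.5, 192.9]] bot [[302.6, 195.9], [295.6, 194.4]] handle end [[357.5, 163.7], [350.9, 162.6], [357.5, 168.3], [351.0, 167.2]]
0.06 tab end top corners [[302.7, 196.7], [295.7, 195.2]] bot [[302.8, 198.2], [295.8, 196.7]] handle end [[357.4, 163.1], [350.9, 162.1], [357.6, 167.7], [351.0, 166.6]]
```

The tab end and handle end both match the zero-pitch prediction to within about 1 px, so the strainer is level. The gap is about 31 mm, so I'll lower it 5 mm and let it settle.

Request:
{"fn": "servo_tool", "kwargs": {
  "commands": [0,0,0.004,0,0,0,-1,0,0,0.004,0,0,0,-1,0,0,0.002,0,0,0,-1,0,0,0,0,0,0,-1,0,0,0,0,0,0,-1,0,0,0,0,0,0,-1,0,0,0,0,0,0,-1,0,0,0,0,0,0,-1]
}}

```text
t: 16.07
tcp_pos: [0.5073, -0.2354, 0.1819]
tool_rot: [0.707, 0.707, 0.0, 0.0]
force: [0.2, -0.6, 0.5]
finger_gap: 0.159
gripper_force: 97.6
```

```bash
python3 - <<'E'
from h import *
a=snap('scene')
for q,mod,v in(('funnel',lambda v:funm(v,.077)[1:],[.507,-.138,3.15]),('jar',lambda v:jarm(v),[.507,-.138])):
    m=manip.silhouettes(a,q); print(q,m and fit([(a,m[0]['pixels'])],mod,v))
s=manip.sense(); print(s['tcp_pos'],s['finger_gap'],s['gripper_force'],abs(s['qd']).max())
print(manip.sign_off())
E
```

```text
funnel (array([ 0.50570435, -0.13318729,  3.12847863]), np.float64(0.9304610733182161))
jar (array([ 0.50982367, -0.13928802]), np.float64(0.8404789494013133))
[ 0.50729437 -0.2354255   0.18186902] 0.16445204394330137 97.59079014882445 0.0018026095746846418
the job is handed in; nothing more can be done
None
```

The job is handed in: by camera measurement the funnel is seated in the jar and released, and the arm is holding the strainer still and level over it, about 26 mm above the rim, with the handle to the right.

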